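# Fit and clip the hexagonal die in the tin-punching stand

### The job

Get the tin-punching stand ready: swing its hold-down clip up and back out of the way, fit the die with the hexagonal foot from the tray fully home in the stand's hexagonal recess, and lower the clip until it rests on top of the die. The die drops in only when its flats line up with the recess, so it may need a little pressing while it is turned in small steps. Leave the square-footed die, the cans and the jar where they stand.

Things in the scene. Friction and masses are not known exactly. Their poses are not given: they have to be found in the camera images.
- jig: The tin-punching stand, fixed: a grey plate from x=-75 to 95 and y=-55 to 55 mm, 14 mm thick, with a dark steel collar 16 mm high (rim 30 mm above the table, 56 mm across flats outside). Its hexagonal hole, 36 mm across flats, goes down to the plate. Origin: on the table, on the hole's vertical axis; x points from the hole to the clip's hinge, z up
- recess (a point): Centre of the mouth of the hexagonal hole, 30 mm above the table, turned with the stand. How far the collar itself is turned changes every time and is not in this pose: see it or feel it with the die (repeats every 60 degrees, fits within about 6). With its hexagon resting on the rim the die's underside is 25 mm above the table; fully home, 14 mm
- die: The die to be fitted: bare steel, about 0.28 kg, standing. From the underside up: a round nose 5 mm high, tapering from 25 mm across at the bottom to 33; a hexagonal foot 34 mm across flats (two face +-x) from 5 to 20 mm; a square shank 22 x 22 mm from 20 to 56 mm (the top), by which it is gripped. Origin: centre of the underside; z up the shank, whose flats face +-x and +-y. Starts on the tray's floor
- spare: Bystander: bare steel, about 0.28 kg, standing. From the underside up: a round nose 5 mm high, tapering from 25 mm across at the bottom to 33; a square foot 34 mm wide from 5 to 20 mm; a square shank 22 x 22 mm from 20 to 56 mm (the top), by which it is gripped. Origin: centre of the underside; z up the shank, whose flats face +-x and +-y. The two dies can change places in the tray
- clip (a joint): Angle of the hold-down clip, a steel bar 14 mm wide and 6 mm thick: 0 is level at its lower stop, pointing from the hinge to the stand's -x over the hole; grows as the free end swings up and over to +x, up to 2.6 rad. Starts at 0 to 0.3. The stiff hinge (0.05 N m) keeps it where it is left. On top of a fully home die it stands at about 0.12; past 2.2 it leaves the hole free from above
- clip_hinge (a point): The clip's hinge axis (along the stand's y), 65 mm along x from the stand's origin and 67 mm above the table, between two cheeks 36 mm wide overall, 20 mm long and 76 mm high
- clip_pin (a point): Middle of the round cross-pin on the clip's free end, 12 mm in diameter and 30 mm long along the stand's y, 100 mm from the hinge axis. Pinched by its two ends it pivots between the fingers while the clip swings
- tray: Shallow plywood tray, fixed, 136 x 406 mm, floor 6 mm and rim 12 mm high, long side along its y. On it in a row along y stand can, die, die, can: dies about 45 mm either side of the middle, cans about 140 mm either side. Origin: middle of the underside
- can_a: A bystander: plain tin can 75 mm in diameter, 110 mm tall, at one end of the tray. Origin: centre of the underside
- can_b: A bystander: plain tin can 75 mm in diameter, 110 mm tall, at the other end of the tray. Origin: centre of the underside
- jar: A bystander: glass jar 56 mm in diameter, 70 mm tall, behind the stand's hinge. Origin: centre of the underside
Not all that is in view belongs to the job. Leave any purple look-alike of the die alone. Of the things that look like the jig, the larger one is meant.

How it is judged:
By the outcome, as a careful person would: the job done as asked, in the order asked, and still so for the second after the job is handed in, with the robot touching nothing.
It also fails if it takes over 72 s, if anything falls off the work surface, if the arm or the gripper's body presses on something with over 40 N, if the wrist force passes 120 N, or if a joint passes its speed limit or range.

### The arm

A 6-joint arm with a two-finger parallel gripper is mounted at the origin on the work surface. World frame = base frame: x ahead of the robot, y to its left, z up, the work surface at z = 0. Lengths are in m, angles in rad, forces in N, time in s.
With the tool pointing down it reaches from about 0.375 to 0.975 m from the base axis. Payload 3.8 kg.
Tool frame: the origin (TCP) lies midway between the tips of the shut fingers; the grasp point (between the pads) lies 19 mm behind it; z points along the fingers, y is the direction in which the jaws open and shut (so a half turn about z gives the same grasp; the last joint's range is limited). The gripper opens to 85 mm and grips with 20 to 120 N. Pads are 22 mm wide; open, the fingers measure 114 mm over their backs; the gripper's body (76 mm by 85 mm) begins 54 mm behind the grasp point. The pads swing forward as they close: fully open they stand 13 mm farther back than shut.
Start: joints at [1.1, 0.264, 1.604, -0, 1.274, -0.037], TCP at [0.284, 0.612, 0.231] pointing down, gripper open.
Joint ranges: [-2.63, 2.63], [-0.94, 2.18], [0.31, 2.57], [-1.31, 4.45], [0, 2.66], [-2.55, 2.55]. Speed limits (rad/s): [2.57, 2.57, 3.14, 3.14, 3.14, 3.14].

### API

Orientations are given as a rotation vector (axis times angle).
In Python, from workcell import bot gives the robot as it stands.
- The arm moves only by the shell command python3 -m inch 'ROWS' [FORCE]. ROWS is JSON, a list of rows, each an object of numbers: "dx", "dy", "dz": the shift along the tool's x, y, z in m; "ax", "ay", "az": the turn, a rotation vector about the tool's x, y, z in degrees; "fingers": the opening, from -1 (shut) to 1 (fully open). A call has 1 to 20 rows; each row is the pose to reach, as a shift and turn from the pose measured when the call began, along the tool's axes at that moment; what a row does not reach only later rows make up. A row lasts 1/8 s, in which the tool goes at most 62.5 mm and 10.7 degrees, less where a joint would pass 70% of its speed; a pose out of reach is approached as far as the arm can. A call with a gripper value outside its range is refused whole. The fingers move at their own pace and stop on an object; FORCE is the grip in N (left out, the last holds). Time passes only in rows, so rows that repeat a pose let the fingers close. It gives the time, the measured TCP pose, the force and the opening at its end, in the units of the state.
- bot.read_state(): the state, without advancing time (a new reading comes with each control period).
- bot.read_camera(name): name is "side" or "top" or "wrist"; returns (picture, depth): 384x512x3 uint8, blue, green, red; 384x512 float32, m along the optical axis (not along the pixel's ray), 0 where there is no reading.
- bot.get_calibration(name): a dict with "intrinsics" (3x3 intrinsics, pixels), "view" (4x4, takes a point from world to camera coordinates). Camera axes: x right, y down, z forward; pixel columns grow to the right and rows downward; lengths in m; the calibration is good to about 2 mm. A picture is of the moment at which its call begins: read the wrist's pose just before it. get_calibration takes no time and is no camera call; for the wrist camera it gives the pose at the moment of the call.
- bot.finish_job(): hands the job in, once; it reports no verdict.
Trained networks look in the newest picture that a camera, given by its name, has taken for a name from the list of things; names that differ only in an ending like _2 or _b are one class to them, and where a whole thing is asked for, a point or a joint stands for the part that bears it (a point fixed in the world has none). Each returns a list of dicts, best first, with "p" (0 to 1); they miss things now and then, are a little off and sometimes report something else, mostly with a low value. They report only what shows in the picture. A call takes as long as a camera call. They do not tell look-alikes from the thing itself.
- bot.masks_of(camera, thing): "region" (384x512 bool, what is visible of it) and "box" ([left, top, right, bottom] in pixels, round what is visible of it).
The state is a dict: "time": time; "q": joint angles; "joint_vel": joint speeds; "joint_torque": joint torques, N m; "tool_pos": TCP position; "tcp_rot": TCP orientation; "wrist_force": force on the tool from outside, world axes, zero at the start; "torque": the same for the moment, N m; "width": opening from 0.0 (shut) to 1.0 (fully open).
Only numpy, scipy, OpenCV 4.12 (cv2) and the standard library are available. Lean on these libraries where they do the work, as an engineer would, in place of code of your own. Each camera call takes 0.05 s, during which the arm holds its last target. There are 200 camera calls.

## Working session

There is one attempt and no reset: what is moved stays moved. The work goes in short steps, Python scripts to look and compute and a shell command to move; the robot and the scene stay as the last step left them, time stands still between calls to the robot, and variables do not carry over. Pictures are saved under pics/ and viewed, about 8 in all and at most 12, crops included, and the job is handed in when it is done.

```bash
ls; mkdir -p pics; cat > h.py <<'E'
import numpy as np, cv2
from workcell import bot
from scipy.spatial.transform import Rotation as R
def snap(n,f=None):
    c=bot.get_calibration(n); p,d=bot.read_camera(n)
    if f: cv2.imwrite('pics/'+f,p)
    return p,d,np.array(c['intrinsics']),np.array(c['view'])
def cloud(d,K,V):
    v,u=np.mgrid[:d.shape[0],:d.shape[1]]
    P=np.stack([(u-K[0,2])/K[0,0]*d,(v-K[1,2])/K[1,1]*d,d,np.ones_like(d)],-1)
    W=P@np.linalg.inv(V).T
    W=W[...,:3]; W[d<=0]=np.nan
    return W
def proj(p,K,V):
    c=V@np.append(p,1); q=K@c[:3]; return q[:2]/q[2]
E
cat > a.py <<'E'
from h import *
for cam in ['top','side']:
    p,d,K,V=snap(cam,cam+'.png'); W=cloud(d,K,V)
    print(cam,np.linalg.inv(V)[:3,3])
    for t in ['jig','die','spare','clip','clip_pin','tray','can_a','jar']:
        for m in bot.masks_of(cam,t)[:4]:
            r=m['region']; w=W[r]; w=w[~np.isnan(w[:,0])]
            print(t,round(m['p'],2),m['box'],np.round(np.median(w,0),3) if len(w) else '',np.round(w[:,2].max(),3) if len(w) else '')
s=bot.read_state();print({k:np.round(v,3) for k,v in s.items()})
a=cv2.imread('pics/top.png')
E
python3 a.py
```

```text
pics
top [0.43655685 0.01068633 1.0786473 ]
jig 0.73 [122.9, 238.8, 161.6, 285.5] [0.339 0.35  0.011] 0.057
jig 0.66 [167.7, 171.7, 214.9, 232.8] [0.503 0.209 0.015] 0.1
die 0.5 [349.2, 201.7, 363.5, 216.6] [ 0.476 -0.272  0.047] 0.068
die 0.47 [328.3, 142.7, 343.2, 154.3] [ 0.654 -0.232  0.047] 0.06
spare 0.49 [317.7, 204.5, 328.9, 215.6] [ 0.475 -0.183  0.061] 0.066
clip 0.51 [174.2, 183.0, 187.9, 219.1] [0.502 0.213 0.082] 0.1
clip 0.46 [126.4, 244.5, 141.7, 273.6] [0.326 0.358 0.05 ] 0.056
clip_pin 0.74 [370.5, 176.5, 405.5, 207.0] [ 0.517 -0.357  0.113] 0.122
clip_pin 0.59 [131.1, 248.0, 145.1, 275.3] [0.343 0.352 0.05 ] 0.056
clip_pin 0.49 [176.4, 181.2, 189.2, 217.7] [0.502 0.213 0.083] 0.1
tray 0.87 [265.6, 168.9, 413.4, 246.2] [ 0.468 -0.231  0.007] 0.121
can_a 0.94 [371.1, 177.7, 407.6, 206.7] [ 0.518 -0.356  0.113] 0.122
can_a 0.87 [280.2, 203.1, 308.2, 230.5] [ 0.456 -0.095  0.114] 0.123
jar 0.63 [184.3, 126.8, 204.9, 149.4] [0.69  0.188 0.069] 0.075
jar 0.59 [165.8, 175.6, 212.5, 235.4] [0.503 0.21  0.015] 0.1
side [ 0.22562596 -0.74235224  0.80584465]
jig 0.92 [138.3, 1
[... 886 characters left out ...]
361.4] [ 0.509 -0.385  0.109] 0.121
jar 0.75 [289.2, 124.6, 302.8, 152.7] [0.689 0.175 0.048] 0.076
jar 0.73 [195.6, 128.0, 267.0, 176.5] [0.508 0.191 0.015] 0.102
jar 0.26 [284.9, 283.7, 301.4, 309.0] [ 0.472 -0.289  0.041] 0.068
{'time': np.float64(0.9), 'q': array([ 1.1  ,  0.264,  1.604, -0.   ,  1.274, -0.037]), 'joint_vel': array([-0.   ,  0.001,  0.001,  0.002, -0.001,  0.001]), 'joint_torque': array([ 2.0000e-03, -5.1505e+01, -3.6774e+01, -0.0000e+00,  0.0000e+00,
        0.0000e+00]), 'tool_pos': array([0.284, 0.612, 0.231]), 'tcp_rot': array([0.676, 3.068, 0.   ]), 'wrist_force': array([-0.178,  0.313,  0.965]), 'torque': array([-0.014, -0.021,  0.003]), 'width': np.float64(0.998)}
```

View pics/top.png

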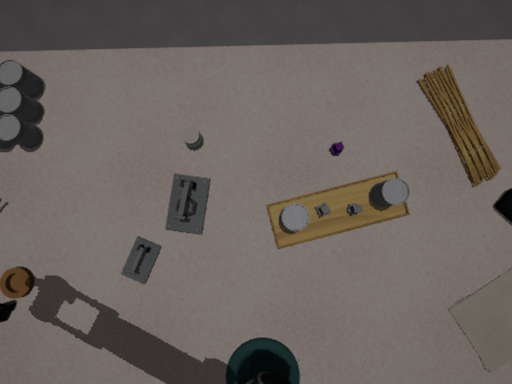

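View pics/side.png

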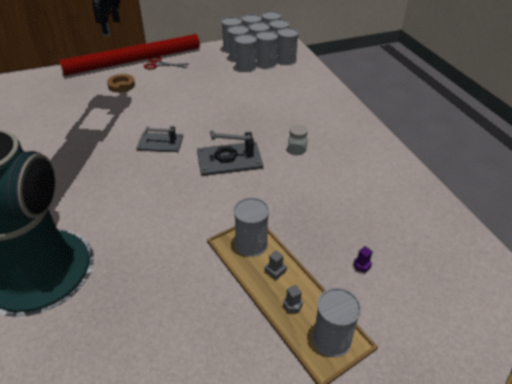

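The top view shows the large stand at about (188,203), the small look-alike at (141,260), the tray at (337,210) with its dies at (323,210) and (354,209), and the purple decoy at (336,148). The side view agrees. Next I'll fit the stand and work out a viewing pose.

```bash
cat >> h.py <<'E'
def goto(pos,jaw,s=None):
    """tool-frame shift and turn to reach TCP pos, tool down, tool y at world yaw `jaw` (deg, mod 180)"""
    s=s or bot.read_state(); A=R.from_rotvec(s['tcp_rot']); p=np.array(s['tool_pos'])
    best=None
    for k in (0,180):
        t=np.radians(jaw+k); y=np.array([np.cos(t),np.sin(t),0]); z=np.array([0,0,-1.]); x=np.cross(y,z)
        v=(A.inv()*R.from_matrix(np.stack([x,y,z],1))).as_rotvec(degrees=True)
        if best is None or np.linalg.norm(v)<np.linalg.norm(best): best=v
    print('mm',np.round(A.inv().apply(np.array(pos)-p)*1000,1),'deg',np.round(best,1),'q6',np.round(s['q'][5],2))
def state():
    s=bot.read_state(); y=R.from_rotvec(s['tcp_rot']).as_matrix()
    print('t',round(s['time'],2),'tcp',np.round(s['tool_pos'],4),'yaw_y',np.round(np.degrees(np.arctan2(y[1,1],y[0,1])),1),'tilt',np.round(y[:,2],3),'F',np.round(s['wrist_force'],1),'T',np.round(s['torque'],2),'w',round(float(s['width']),3),'q',np.round(s['q'],2))
    return s
def jigfit(W,c,rad=.13):
    m=(np.abs(W[...,2]-.014)<.005)&(np.hypot(W[...,0]-c[0],W[...,1]-c[1])<rad)
    r=cv2.minAreaRect((W[m][:,:2]*1000).astype(np.float32)); b=cv2.boxPoints(r)
    return r,b
E
cat > b.py <<'E'
from h import *
p,d,K,V=snap('top'); W=cloud(d,K,V)
r,b=jigfit(W,(.503,.209)); print(r,b)
m=(W[...,2]>.055)&(np.hypot(W[...,0]-.503,W[...,1]-.209)<.11); print(np.round(W[m],3).tolist()[::6])
goto((.49,.2,.36),101)
E
python3 b.py
```

```text
((502.70867919921875, 213.7427978515625), (110.45722198486328, 170.1317901611328), 80.82320404052734) [[409.92365 172.78748]
 [577.87787 145.65463]
 [595.4937  254.69812]
 [427.5395  281.83096]]
[[0.567, 0.221, 0.077], [0.566, 0.214, 0.068], [0.563, 0.214, 0.068], [0.561, 0.19, 0.075], [0.559, 0.213, 0.072], [0.559, 0.196, 0.071], [0.556, 0.218, 0.074], [0.556, 0.201, 0.075], [0.553, 0.223, 0.077], [0.554, 0.208, 0.071], [0.552, 0.189, 0.079], [0.551, 0.217, 0.067], [0.551, 0.199, 0.071], [0.549, 0.218, 0.062], [0.548, 0.199, 0.07], [0.545, 0.21, 0.073], [0.545, 0.189, 0.064], [0.539, 0.215, 0.077], [0.536, 0.215, 0.075], [0.533, 0.215, 0.076], [0.53, 0.215, 0.077], [0.528, 0.212, 0.076], [0.525, 0.212, 0.076], [0.521, 0.211, 0.08], [0.519, 0.212, 0.08], [0.515, 0.208, 0.084], [0.513, 0.205, 0.083], [0.51, 0.206, 0.08], [0.507, 0.206, 0.082], [0.502, 0.219, 0.086], [0.499, 0.219, 0.085], [0.496, 0.219, 0.085], [0.493, 0.219, 0.085], [0.49, 0.218, 0.089], [0.487, 0.216, 0.087], [0.485, 0.215, 0.09], [0.482, 0.215, 0.09], [0.479, 0.215, 0.089], [0.476, 0.216, 0.087], [0.473, 0.212, 0.093], [0.47, 0.211, 0.094], [0.468, 0.22, 0.091], [0.465, 0.228, 0.096], [0.465, 0.212, 0.092], [0.462, 0.222, 0.096], [0.462, 0.206, 0.096], [0.46, 0.22, 0.095], [0.457, 0.231, 0.093], [0.457, 0.214, 0.096], [0.454, 0.207, 0.09]]
mm [-360.5 -287.6 -128.7] deg [ -0.    0.  -35.9] q6 -0.04
```

```bash
python3 -m inch '[{"dx":-0.36,"dy":-0.288,"dz":-0.1,"az":-15.6},{"dx":-0.36,"dy":-0.288,"dz":-0.1,"az":-15.6},{"dx":-0.36,"dy":-0.288,"dz":-0.1,"az":-15.6},{"dx":-0.36,"dy":-0.288,"dz":-0.1,"az":-15.6},{"dx":-0.36,"dy":-0.288,"dz":-0.1,"az":-15.6},{"dx":-0.36,"dy":-0.288,"dz":-0.1,"az":-15.6},{"dx":-0.36,"dy":-0.288,"dz":-0.1,"az":-15.6},{"dx":-0.36,"dy":-0.288,"dz":-0.1,"az":-15.6},{"dx":-0.36,"dy":-0.288,"dz":-0.1,"az":-15.6},{"dx":-0.36,"dy":-0.288,"dz":-0.1,"az":-15.6}]'
cat > c.py <<'E'
from h import *
import sys
state()
p,d,K,V=snap('wrist',sys.argv[1]); W=cloud(d,K,V); print('cam',np.linalg.inv(V)[:3,3],V[2,:3])
r,b=jigfit(W,(.4928,.2153)); print(r,b.tolist())
for t in ['clip','clip_pin','jig']:
    for m in bot.masks_of('wrist',t)[:3]:
        w=W[m['region']]; w=w[~np.isnan(w[:,0])]; print(t,round(m['p'],2),m['box'],np.round(np.median(w,0),4),w[:,2].max())
m=(W[...,2]>.045)&(np.hypot(W[...,0]-.493,W[...,1]-.215)<.13)
w=W[m]; o=np.array([.4928,.2153]); a=np.radians(-9.2); ex=np.array([np.cos(a),np.sin(a)]); ey=np.array([-ex[1],ex[0]])
u=(w[:,:2]-o)@ex; v=(w[:,:2]-o)@ey
for lo in np.arange(-.06,.1,.01):
    k=(u>=lo)&(u<lo+.01)
    if k.any(): print(round(lo,2),k.sum(),'v',np.round([v[k].min(),np.median(v[k]),v[k].max()],4),'z',np.round([np.median(w[k,2]),w[k,2].max()],4))
E
python3 c.py w1.png
```

```text
t 0.95 tcp [0.2837 0.6125 0.2313] yaw_y 65.1 tilt [ 0. -0. -1.] F [0.3 0.9 0.5] T [-0.01 -0.04 -0.08] w 0.997 q [ 1.1   0.26  1.6  -0.    1.27 -0.04]
cam [0.21285605 0.64482449 0.37366151] [ 0.27716662 -0.12717185 -0.95236862]
((0.0, 0.0), (0.0, 0.0), 0.0) [[0.0, 0.0], [0.0, 0.0], [0.0, 0.0], [0.0, 0.0]]
clip 0.72 [43.1, 272.4, 71.7, 313.1] [0.3229 0.3603 0.0489] 0.2878197956553521
clip_pin 0.68 [44.3, 273.1, 68.8, 316.0] [0.3221 0.36   0.0488] 0.2863496758162701
jig 0.68 [36.7, 230.2, 111.5, 321.5] [0.3138 0.3621 0.0093] 0.2894279376529042invalid input at $[0]: expected keys dx, dy, dz, ax, ay, az, fingers
```

View pics/w1.png

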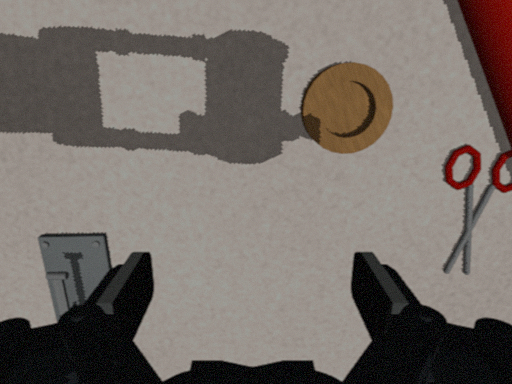

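The rows were refused because every key is required. This frame, taken from the start pose, shows only the small look-alike stand at about (75,270), so I'll resend the move with all keys.

```bash
python3 -m inch '[{"dx":-0.36,"dy":-0.288,"dz":-0.1,"ax":0,"ay":0,"az":-15.6,"fingers":1},{"dx":-0.36,"dy":-0.288,"dz":-0.1,"ax":0,"ay":0,"az":-15.6,"fingers":1},{"dx":-0.36,"dy":-0.288,"dz":-0.1,"ax":0,"ay":0,"az":-15.6,"fingers":1},{"dx":-0.36,"dy":-0.288,"dz":-0.1,"ax":0,"ay":0,"az":-15.6,"fingers":1},{"dx":-0.36,"dy":-0.288,"dz":-0.1,"ax":0,"ay":0,"az":-15.6,"fingers":1},{"dx":-0.36,"dy":-0.288,"dz":-0.1,"ax":0,"ay":0,"az":-15.6,"fingers":1},{"dx":-0.36,"dy":-0.288,"dz":-0.1,"ax":0,"ay":0,"az":-15.6,"fingers":1},{"dx":-0.36,"dy":-0.288,"dz":-0.1,"ax":0,"ay":0,"az":-15.6,"fingers":1},{"dx":-0.36,"dy":-0.288,"dz":-0.1,"ax":0,"ay":0,"az":-15.6,"fingers":1}]' && python3 c.py w2.png
```

```text
time: 2.28
tool_pos: [0.4906, 0.1979, 0.3323]
tcp_rot: [0.26, 3.129, 0.001]
wrist_force: [0.0, -0.1, 0.0]
width: 1.0
t 2.27 tcp [0.4906 0.1979 0.3323] yaw_y 80.5 tilt [ 0.002  0.    -1.   ] F [ 0.  -0.1  0. ] T [-0.    0.05  0.02] w 1.0 q [ 0.34 -0.06  1.78 -0.    1.42 -1.07]
cam [0.41326697 0.21017243 0.4745575 ] [ 0.30319771 -0.04868893 -0.951683  ]
((502.0576171875, 213.46841430664062), (110.21285247802734, 169.08047485351562), 80.69895935058594) [[409.7224426269531, 172.75003051757812], [576.5800170898438, 145.42294311523438], [594.392822265625, 254.18679809570312], [427.53521728515625, 281.5138854980469]]
clip 0.73 [350.4, 0.9, 368.0, 25.8] [0.3647 0.3414 0.0499] 0.05330252443859185
clip 0.61 [253.4, 115.2, 280.3, 201.6] [0.4975 0.2129 0.0842] 0.09719946854458739
clip_pin 0.95 [254.9, 115.0, 284.1, 203.8] [0.4931 0.2132 0.0848] 0.09719946854458739
clip_pin 0.62 [350.2, 0.3, 366.8, 26.6] [0.3644 0.3414 0.0498] 0.05337079499378844
jig 0.64 [313.5, 0.0, 390.3, 54.9] [0.3704 0.3387 0.0102] 0.05540290870079634
jig 0.57 [224.4, 82.0, 307.8, 207.9] [0.491  0.2138 0.014 ] 0.09719946854458739
-0.04 232 v [-0.015   0.0003  0.0146] z [0.0952 0.0972]
-0.03 139 v [-0.015  -0.0006  0.0135] z [0.0919 0.0966]
-0.02 15328 v [-0.0906 -0.0189  0.0555] z [0.405  0.4197]
-0.01 10847 v [-0.0847 -0.0117  0.054 ] z [0.3966 0.4127]
0.0 3351 v [-0.0855  0.0241  0.0493] z [0.3963 0.4026]
0.01 291 v [-0.0614  0.0024  0.025 ] z [0.3565 0.3752]
0.02 96 v [-0.0068 -0.0002  0.0064] z [0.0793 0.0816]
0.03 83 v [-0.0067  0.0005  0.0066] z [0.077  0.0791]
0.04 81 v [-0.0066 -0.0006  0.0058] z [0.0745 0.0764]
0.05 235 v [-0.0176  0.0009  0.0172] z [0.0717 0.0777]
0.06 211 v [-0.0177 -0.0002  0.0171] z [0.0731 0.0776]
0.07 47 v [-0.0177  0.0097  0.0171] z [0.0753 0.077 ]
```

```bash
cat >> h.py <<'E'
O=np.array([.4922,.2151]); AJ=np.radians(-9.25); EX=np.array([np.cos(AJ),np.sin(AJ)]); EY=np.array([-EX[1],EX[0]])
def jw(u,v,z): return np.append(O+u*EX+v*EY,z)
E
python3 -c "
from h import *
goto(jw(-.0321,0,.12),80.75);goto(jw(-.0321,0,.069),80.75)"
```

```text
mm [ 30.7  14.8 210.8] deg [ 0.  -0.1  0.1] q6 -1.07
mm [ 30.6  14.8 261.8] deg [ 0.  -0.1  0.1] q6 -1.07
```

View pics/w2.png

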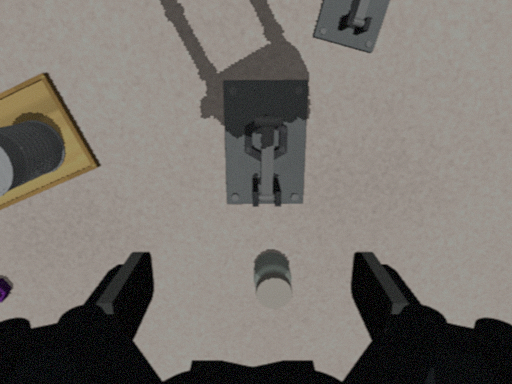

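The stand shows at (266,140) with its collar at (266,137), the clip crossing the hole and the pin end at about (267,125). The jar is at (273,275), behind the hinge. Next I'll descend, pinch the pin and pause.

```bash
python3 -m inch '[{"dx":0.0307,"dy":0.0148,"dz":0.06,"ax":0,"ay":0,"az":0,"fingers":0.3},{"dx":0.0307,"dy":0.0148,"dz":0.12,"ax":0,"ay":0,"az":0,"fingers":0.3},{"dx":0.0307,"dy":0.0148,"dz":0.18,"ax":0,"ay":0,"az":0,"fingers":0.3},{"dx":0.0307,"dy":0.0148,"dz":0.22,"ax":0,"ay":0,"az":0,"fingers":0.3},{"dx":0.0307,"dy":0.0148,"dz":0.245,"ax":0,"ay":0,"az":0,"fingers":0.3},{"dx":0.0307,"dy":0.0148,"dz":0.262,"ax":0,"ay":0,"az":0,"fingers":0.3},{"dx":0.0307,"dy":0.0148,"dz":0.262,"ax":0,"ay":0,"az":0,"fingers":0.3},{"dx":0.0307,"dy":0.0148,"dz":0.262,"ax":0,"ay":0,"az":0,"fingers":-1},{"dx":0.0307,"dy":0.0148,"dz":0.262,"ax":0,"ay":0,"az":0,"fingers":-1},{"dx":0.0307,"dy":0.0148,"dz":0.262,"ax":0,"ay":0,"az":0,"fingers":-1},{"dx":0.0307,"dy":0.0148,"dz":0.262,"ax":0,"ay":0,"az":0,"fingers":-1},{"dx":0.0307,"dy":0.0148,"dz":0.262,"ax":0,"ay":0,"az":0,"fingers":-1}]' 30
python3 -c "
from h import *
s=state()
th0=np.arcsin((s['tool_pos'][2]+.019+.003-.067)/.1);print(th0); th0=.24
for t in np.linspace(th0,2.42,19)[1:]: print(round(100*(np.cos(t)-np.cos(th0)),1), round(-100*(np.sin(t)-np.sin(th0)),1))
"
```

```text
time: 3.98
tool_pos: [0.4613, 0.2206, 0.0694]
tcp_rot: [0.252, 3.131, 0.002]
wrist_force: [1.7, 1.5, 0.6]
width: 0.343
t 3.98 tcp [0.4613 0.2206 0.0694] yaw_y 80.8 tilt [ 0.001  0.001 -1.   ] F [1.7 1.5 0.6] T [ 0.24 -0.33  0.05] w 0.343 q [ 0.4   0.12  2.1   0.    0.92 -1.01]
0.24674994506356002
-3.6 -11.6
-8.5 -22.6
-14.8 -33.0
-22.2 -42.5
-30.8 -51.1
-40.3 -58.5
-50.7 -64.8
-61.7 -69.8
-73.3 -73.3
-85.2 -75.5
-97.3 -76.2
-109.4 -75.5
-121.3 -73.3
-132.8 -69.7
-143.8 -64.7
-154.2 -58.4
-163.7 -50.9
-172.2 -42.3
```

```bash
python3 -m inch '[{"dx":-0.0036,"dy":0,"dz":-0.0116,"ax":0,"ay":0,"az":0,"fingers":-1},{"dx":-0.0085,"dy":0,"dz":-0.0226,"ax":0,"ay":0,"az":0,"fingers":-1},{"dx":-0.0148,"dy":0,"dz":-0.033,"ax":0,"ay":0,"az":0,"fingers":-1},{"dx":-0.0222,"dy":0,"dz":-0.0425,"ax":0,"ay":0,"az":0,"fingers":-1},{"dx":-0.0308,"dy":0,"dz":-0.0511,"ax":0,"ay":0,"az":0,"fingers":-1},{"dx":-0.0403,"dy":0,"dz":-0.0585,"ax":0,"ay":0,"az":0,"fingers":-1},{"dx":-0.0507,"dy":0,"dz":-0.0648,"ax":0,"ay":0,"az":0,"fingers":-1},{"dx":-0.0617,"dy":0,"dz":-0.0698,"ax":0,"ay":0,"az":0,"fingers":-1},{"dx":-0.0733,"dy":0,"dz":-0.0733,"ax":0,"ay":0,"az":0,"fingers":-1},{"dx":-0.0852,"dy":0,"dz":-0.0755,"ax":0,"ay":0,"az":0,"fingers":-1},{"dx":-0.0973,"dy":0,"dz":-0.0762,"ax":0,"ay":0,"az":0,"fingers":-1},{"dx":-0.1094,"dy":0,"dz":-0.0755,"ax":0,"ay":0,"az":0,"fingers":-1},{"dx":-0.1213,"dy":0,"dz":-0.0733,"ax":0,"ay":0,"az":0,"fingers":-1},{"dx":-0.1328,"dy":0,"dz":-0.0697,"ax":0,"ay":0,"az":0,"fingers":-1},{"dx":-0.1438,"dy":0,"dz":-0.0647,"ax":0,"ay":0,"az":0,"fingers":-1},{"dx":-0.1542,"dy":0,"dz":-0.0584,"ax":0,"ay":0,"az":0,"fingers":-1},{"dx":-0.1637,"dy":0,"dz":-0.0509,"ax":0,"ay":0,"az":0,"fingers":-1},{"dx":-0.1722,"dy":0,"dz":-0.0423,"ax":0,"ay":0,"az":0,"fingers":-1},{"dx":-0.1722,"dy":0,"dz":-0.0423,"ax":0,"ay":0,"az":0,"fingers":-1}]'
python3 -c "
from h import *
s=state()
goto((.473,-.227,.33),80)"
```

```text
time: 6.35
tool_pos: [0.6341, 0.1926, 0.1118]
tcp_rot: [0.252, 3.127, 0.002]
wrist_force: [4.2, -0.2, 5.1]
width: 0.34
t 6.35 tcp [0.6341 0.1926 0.1118] yaw_y 80.8 tilt [ 0.005  0.001 -1.   ] F [ 4.2 -0.2  5.1] T [-0.   -0.47 -0.01] w 0.34 q [ 0.26  0.33  1.75 -0.    1.06 -1.15]
mm [  90.7 -439.6 -219.4] deg [0.1 0.3 0.8] q6 -1.15
```

```bash
python3 -m inch '[{"dx":0,"dy":0,"dz":0,"ax":0,"ay":0,"az":0,"fingers":0.1},{"dx":0,"dy":0,"dz":0,"ax":0,"ay":0,"az":0,"fingers":0.1},{"dx":0,"dy":0,"dz":0,"ax":0,"ay":0,"az":0,"fingers":0.1},{"dx":0,"dy":0,"dz":-0.05,"ax":0,"ay":0,"az":0,"fingers":0.1},{"dx":0,"dy":0,"dz":-0.1,"ax":0,"ay":0,"az":0,"fingers":0.1},{"dx":0.02,"dy":-0.04,"dz":-0.14,"ax":0,"ay":0,"az":0,"fingers":0.5},{"dx":0.1,"dy":-0.44,"dz":-0.18,"ax":0,"ay":0,"az":0,"fingers":1},{"dx":0.1,"dy":-0.44,"dz":-0.18,"ax":0,"ay":0,"az":0,"fingers":1},{"dx":0.1,"dy":-0.44,"dz":-0.18,"ax":0,"ay":0,"az":0,"fingers":1},{"dx":0.1,"dy":-0.44,"dz":-0.18,"ax":0,"ay":0,"az":0,"fingers":1},{"dx":0.1,"dy":-0.44,"dz":-0.18,"ax":0,"ay":0,"az":0,"fingers":1},{"dx":0.1,"dy":-0.44,"dz":-0.18,"ax":0,"ay":0,"az":0,"fingers":1},{"dx":0.1,"dy":-0.44,"dz":-0.18,"ax":0,"ay":0,"az":0,"fingers":1},{"dx":0.1,"dy":-0.44,"dz":-0.18,"ax":0,"ay":0,"az":0,"fingers":1},{"dx":0.1,"dy":-0.44,"dz":-0.18,"ax":0,"ay":0,"az":0,"fingers":1}]'
cat > d.py <<'E'
from h import *
state()
p,d,K,V=snap('wrist'); W=cloud(d,K,V)
for c in [(.475,-.183),(.476,-.272)]:
    near=np.hypot(W[...,0]-c[0],W[...,1]-c[1])<.035
    for lo,hi,n in [(.058,.068,'top'),(.0225,.034,'foot')]:
        m=near&(W[...,2]>lo)&(W[...,2]<hi); w=W[m]
        r=cv2.minAreaRect((w[:,:2]*1000).astype(np.float32)); print(n,m.sum(),np.round(w.mean(0),4),r)
    uv=proj(np.append(c,.04),K,V); print(uv)
g=cv2.convertScaleAbs(p,alpha=2)
us=[proj(np.append(c,.04),K,V) for c in [(.475,-.183),(.476,-.272)]]
x0=int(max(0,min(u[0] for u in us)-50)); x1=int(max(u[0] for u in us)+50); y0=int(max(0,min(u[1] for u in us)-50)); y1=int(max(u[1] for u in us)+50)
cv2.imwrite('pics/d1.png',cv2.resize(g[y0:y1,x0:x1],None,fx=4,fy=4,interpolation=cv2.INTER_CUBIC)[:600,:800]); print(x0,y0)
t,dt,K,V=snap('side'); Wt=cloud(dt,K,V)
m=(Wt[...,2]>.08)&(np.hypot(Wt[...,0]-.6,Wt[...,1]-.2)<.08); w=Wt[m]; print('clip',np.round(w[::max(1,len(w)//12)],3).tolist())
E
python3 d.py
```

```text
time: 8.22
tool_pos: [0.4638, -0.2253, 0.2902]
tcp_rot: [0.253, 3.127, 0.004]
wrist_force: [0.3, -0.5, -0.5]
width: 1.001
t 8.22 tcp [ 0.4638 -0.2253  0.2902] yaw_y 80.8 tilt [ 0.005  0.002 -1.   ] F [ 0.3 -0.5 -0.5] T [ 0.03 -0.01 -0.03] w 1.001 q [-0.5  -0.08  1.87  0.    1.35 -1.91]
top 392 [ 0.4751 -0.1887  0.0615] ((475.52716064453125, -188.5310516357422), (22.338722229003906, 21.86949920654297), 24.564905166625977)
foot 378 [ 0.4702 -0.1895  0.026 ] ((475.51470947265625, -188.60952758789062), (34.107765197753906, 34.0396728515625), 24.58567237854004)
[288.80913321 151.89958241]
top 383 [ 0.4754 -0.2795  0.0614] ((475.8691711425781, -279.93853759765625), (22.305646896362305, 22.37697410583496), 8.243931770324707)
foot 246 [ 0.4688 -0.2747  0.0262] ((471.3901672363281, -275.95501708984375), (37.66067886352539, 23.743318557739258), 47.56739807128906)
[213.79287003 164.73289609]
163 101
clip [[0.591, 0.203, 0.107], [0.588, 0.195, 0.107], [0.589, 0.197, 0.102], [0.583, 0.196, 0.101], [0.579, 0.209, 0.091], [0.587, 0.192, 0.1], [0.581, 0.198, 0.094], [0.574, 0.203, 0.089], [0.584, 0.192, 0.094], [0.576, 0.193, 0.092], [0.57, 0.193, 0.09], [0.568, 0.203, 0.081], [0.564, 0.199, 0.081], [0.568, 0.194, 0.08]]
```

View pics/d1.png

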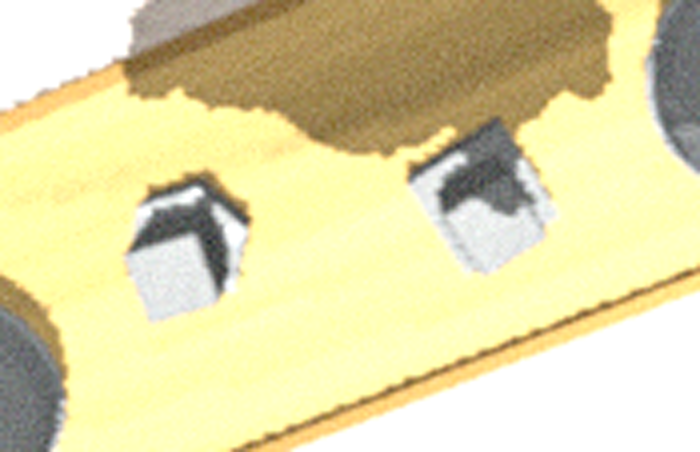

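The hexagonal-footed die is the left one, centre about crop (180,255), world (0.476,-0.280). The square one is at crop (485,220). The flats look parallel to the shank edge facing ±x, at yaw about 8.2°, and the clip stands at about 2.35 rad. I'll grip the die with the jaws at 98.2°.

```bash
python3 -c "
from h import *
goto((.4759,-.2799,.030),98.2)
p,d,K,V=snap('top'); W=cloud(d,K,V)
m=(np.abs(W[...,2]-.03)<.005)&(np.hypot(W[...,0]-O[0],W[...,1]-O[1])<.036); w=W[m][:,:2]*1000; print(m.sum(),w.mean(0))
q=w-O*1000
# hexagon support fit: outer 28 inner 18 apothem
best=[]
for a in range(0,60,2):
    n=np.radians(a+60*np.arange(6)); s=(q@np.stack([np.cos(n),np.sin(n)])).max(1)
    best.append((np.mean((s>29)|(s<17)).round(3),a))
print(sorted(best)[:8])
"
```

```text
mm [-19.2 -53.3 260.1] deg [  0.1   0.3 -17.3] q6 -1.91
195 [492.74987046 215.37354521]
[(np.float64(0.0), 20), (np.float64(0.0), 22), (np.float64(0.005), 18), (np.float64(0.005), 24), (np.float64(0.01), 16), (np.float64(0.01), 26), (np.float64(0.021), 14), (np.float64(0.021), 28)]
```

```bash
python3 -m inch '[{"dx":-0.0192,"dy":-0.0533,"dz":0.02,"ax":0,"ay":0,"az":-10,"fingers":0.3},{"dx":-0.0192,"dy":-0.0533,"dz":0.08,"ax":0,"ay":0.3,"az":-17.3,"fingers":0.3},{"dx":-0.0192,"dy":-0.0533,"dz":0.14,"ax":0,"ay":0.3,"az":-17.3,"fingers":0.3},{"dx":-0.0192,"dy":-0.0533,"dz":0.19,"ax":0,"ay":0.3,"az":-17.3,"fingers":0.3},{"dx":-0.0192,"dy":-0.0533,"dz":0.22,"ax":0,"ay":0.3,"az":-17.3,"fingers":0.3},{"dx":-0.0192,"dy":-0.0533,"dz":0.245,"ax":0,"ay":0.3,"az":-17.3,"fingers":0.3},{"dx":-0.0192,"dy":-0.0533,"dz":0.26,"ax":0,"ay":0.3,"az":-17.3,"fingers":0.3},{"dx":-0.0192,"dy":-0.0533,"dz":0.26,"ax":0,"ay":0.3,"az":-17.3,"fingers":0.3},{"dx":-0.0192,"dy":-0.0533,"dz":0.26,"ax":0,"ay":0.3,"az":-17.3,"fingers":-1},{"dx":-0.0192,"dy":-0.0533,"dz":0.26,"ax":0,"ay":0.3,"az":-17.3,"fingers":-1},{"dx":-0.0192,"dy":-0.0533,"dz":0.26,"ax":0,"ay":0.3,"az":-17.3,"fingers":-1},{"dx":-0.0192,"dy":-0.0533,"dz":0.26,"ax":0,"ay":0.3,"az":-17.3,"fingers":-1},{"dx":-0.0192,"dy":-0.0533,"dz":0.26,"ax":0,"ay":0.3,"az":-17.3,"fingers":-1}]' 60
python3 -c "
from h import *
state(); goto(jw(-.09,0,.2),111)"
```

```text
time: 10.0
tool_pos: [0.4775, -0.2808, 0.0319]
tcp_rot: [-0.224, 3.131, -0.0]
wrist_force: [0.2, 0.4, 6.4]
width: 0.246
t 10.0 tcp [ 0.4775 -0.2808  0.0319] yaw_y 98.2 tilt [ 0.003 -0.    -1.   ] F [0.2 0.4 6.4] T [ 0.01 -0.1  -0.04] w 0.246 q [-0.58  0.24  2.04  0.    0.86 -2.29]
mm [ 4.000e-01  5.157e+02 -1.684e+02] deg [ -0.    0.1 -12.8] q6 -2.29
```

```bash
python3 -m inch '[{"dx":0,"dy":0,"dz":-0.03,"ax":0,"ay":0,"az":0,"fingers":-1},{"dx":0,"dy":0,"dz":-0.09,"ax":0,"ay":0,"az":0,"fingers":-1},{"dx":0,"dy":0,"dz":-0.15,"ax":0,"ay":0,"az":0,"fingers":-1},{"dx":-0.0107,"dy":0.0611,"dz":-0.2,"ax":0,"ay":0,"az":-4,"fingers":-1},{"dx":-0.0213,"dy":0.115,"dz":-0.22,"ax":0,"ay":0,"az":-8,"fingers":-1},{"dx":-0.0321,"dy":0.175,"dz":-0.24,"ax":0,"ay":0,"az":-12.8,"fingers":-1},{"dx":-0.0427,"dy":0.235,"dz":-0.25,"ax":0,"ay":0,"az":-12.8,"fingers":-1},{"dx":-0.0534,"dy":0.295,"dz":-0.26,"ax":0,"ay":0,"az":-12.8,"fingers":-1},{"dx":-0.064,"dy":0.355,"dz":-0.27,"ax":0,"ay":0,"az":-12.8,"fingers":-1},{"dx":-0.0748,"dy":0.415,"dz":-0.27,"ax":0,"ay":0,"az":-12.8,"fingers":-1},{"dx":-0.0855,"dy":0.465,"dz":-0.27,"ax":0,"ay":0,"az":-12.8,"fingers":-1},{"dx":-0.0855,"dy":0.4887,"dz":-0.27,"ax":0,"ay":0,"az":-12.8,"fingers":-1},{"dx":-0.0855,"dy":0.4887,"dz":-0.27,"ax":0,"ay":0,"az":-12.8,"fingers":-1},{"dx":-0.0855,"dy":0.4887,"dz":-0.27,"ax":0,"ay":0,"az":-12.8,"fingers":-1}]'
cat > e.py <<'E'
from h import *
s=state()
p,d,K,V=snap('wrist'); W=cloud(d,K,V)
m=(np.abs(W[...,2]-.03)<.004)&(np.hypot(W[...,0]-O[0],W[...,1]-O[1])<.036); w=W[m][:,:2]*1000; print(m.sum(),w.mean(0))
from scipy.optimize import minimize
def cost(x):
    n=np.radians(x[2]+60*np.arange(6)); q=w-x[:2]; s=(q@np.stack([np.cos(n),np.sin(n)])).max(1)
    return np.mean(np.clip(s-28,0,None)**2+np.clip(18-s,0,None)**2)
r=min((minimize(cost,[O[0]*1000,O[1]*1000,a],method='Nelder-Mead') for a in range(0,60,10)),key=lambda r:r.fun); print(r.x,r.fun)
print([(a,round(cost([r.x[0],r.x[1],r.x[2]+a]),3)) for a in (-6,-4,-2,2,4,6)])
rr,b=jigfit(W,O); print(rr)
# held die, in tool frame
A=R.from_rotvec(s['tcp_rot']); T=A.inv().apply(W.reshape(-1,3)-s['tool_pos']).reshape(W.shape)
k=(np.abs(T[...,0])<.03)&(np.abs(T[...,1])<.03)&(T[...,2]>.0)&(T[...,2]<.04); t=T[k]
print(k.sum(), np.round(np.percentile(t,[1,50,99],axis=0)*1000,1) if k.any() else '')
f=t[(t[:,2]>.0015)&(t[:,2]<.009)]*1000; print('foot top',len(f),f.min(0) if len(f) else '',f.max(0) if len(f) else '')
for y in range(-20,20,4):
    j=(f[:,1]>=y)&(f[:,1]<y+4); 
    if j.any(): print(y,np.round(np.percentile(f[j,0],95),1),end='; ')
cv2.imwrite('pics/e1.png',cv2.convertScaleAbs(p,alpha=1.8))
E
python3 e.py
```

```text
time: 11.75
tool_pos: [0.4916, 0.2143, 0.3011]
tcp_rot: [-0.572, 3.088, -0.002]
wrist_force: [0.8, -0.4, -2.2]
width: 0.249
t 11.75 tcp [0.4916 0.2143 0.3011] yaw_y 111.0 tilt [ 0.002 -0.001 -1.   ] F [ 0.8 -0.4 -2.2] T [-0.01 -0.03 -0.03] w 0.249 q [ 0.37 -0.04  1.81 -0.    1.37 -1.57]
1093 [491.70489866 214.61121264]
[492.31859769 215.00149395  79.94930519] 7.588752760199309e-05
[(-6, np.float64(0.027)), (-4, np.float64(0.01)), (-2, np.float64(0.002)), (2, np.float64(0.002)), (4, np.float64(0.009)), (6, np.float64(0.025))]
((502.379150390625, 213.534423828125), (110.13418579101562, 169.8097686767578), 80.7894287109375)
1768 [[  3.1 -17.9   0.4]
 [ 14.4  -0.4   6.6]
 [ 18.5  17.2  21.5]]
foot top 1101 [  0.95311044 -17.35944082   1.50200103] [18.73700468 19.09219851  8.95967058]
-20 7.9; -16 13.9; -12 18.0; -8 18.2; -4 18.2; 0 18.2; 4 18.2; 8 18.0; 12 12.5; 16 6.0;
```

View pics/e1.png

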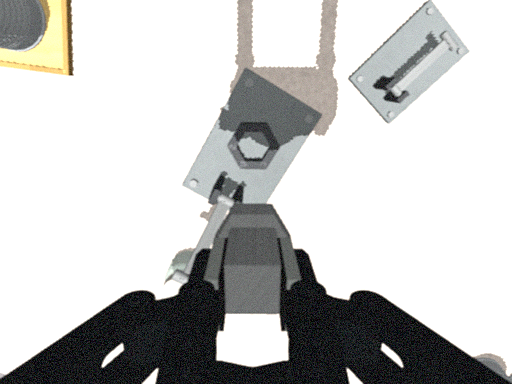

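The collar shows at (253,146), hole open, with the clip swung back towards (180,270). The die is held with a flat square to tool x. The fit puts the collar at yaw 20° and the die at 21°. I'll go down to just above the rim.

```bash
python3 -m inch '[{"dx":-0.0022,"dy":0.0003,"dz":0.05,"ax":0,"ay":0,"az":1,"fingers":-1},{"dx":-0.0022,"dy":0.0003,"dz":0.1,"ax":0,"ay":0,"az":1,"fingers":-1},{"dx":-0.0022,"dy":0.0003,"dz":0.15,"ax":0,"ay":0,"az":1,"fingers":-1},{"dx":-0.0022,"dy":0.0003,"dz":0.19,"ax":0,"ay":0,"az":1,"fingers":-1},{"dx":-0.0022,"dy":0.0003,"dz":0.22,"ax":0,"ay":0,"az":1,"fingers":-1},{"dx":-0.0022,"dy":0.0003,"dz":0.238,"ax":0,"ay":0.1,"az":1,"fingers":-1},{"dx":-0.0022,"dy":0.0003,"dz":0.238,"ax":0,"ay":0.1,"az":1,"fingers":-1},{"dx":-0.0022,"dy":0.0003,"dz":0.243,"ax":0,"ay":0.1,"az":1,"fingers":-1},{"dx":-0.0022,"dy":0.0003,"dz":0.247,"ax":0,"ay":0.1,"az":1,"fingers":-1},{"dx":-0.0022,"dy":0.0003,"dz":0.25,"ax":0,"ay":0.1,"az":1,"fingers":-1},{"dx":-0.0022,"dy":0.0003,"dz":0.252,"ax":0,"ay":0.1,"az":1,"fingers":-1},{"dx":-0.0022,"dy":0.0003,"dz":0.252,"ax":0,"ay":0.1,"az":1,"fingers":-1}]' 60
python3 -c "
from h import *
state(); goto((.4935,.2154,.040),110)"
```

```text
time: 13.3
tool_pos: [0.4941, 0.2149, 0.0493]
tcp_rot: [0.544, -3.094, 0.003]
wrist_force: [0.1, 0.6, -1.9]
width: 0.247
t 13.3 tcp [0.4941 0.2149 0.0493] yaw_y 109.9 tilt [ 0.    -0.002 -1.   ] F [ 0.1  0.6 -1.9] T [0.06 0.06 0.02] w 0.247 q [ 0.37  0.19  2.06 -0.    0.89 -1.55]
mm [0.4 0.7 9.3] deg [-0.1 -0.  -0.1] q6 -1.55
```

```bash
python3 -m inch '[{"dx":0.0004,"dy":0.0005,"dz":0.002,"ax":0,"ay":0,"az":0,"fingers":-1},{"dx":0.0004,"dy":0.0005,"dz":0.004,"ax":0,"ay":0,"az":0,"fingers":-1},{"dx":0.0004,"dy":0.0005,"dz":0.006,"ax":0,"ay":0,"az":0,"fingers":-1},{"dx":0.0004,"dy":0.0005,"dz":0.006,"ax":0,"ay":0,"az":0,"fingers":-1}]'
```

```text
time: 13.8
tool_pos: [0.4934, 0.2152, 0.043]
tcp_rot: [0.544, -3.094, 0.003]
wrist_force: [0.1, -0.7, -1.8]
width: 0.245
```

It's in with no resistance so far. I'll press the rest of the way.

```bash
python3 -m inch '[{"dx":0,"dy":0,"dz":0.0015,"ax":0,"ay":0,"az":0,"fingers":-1},{"dx":0,"dy":0,"dz":0.003,"ax":0,"ay":0,"az":0,"fingers":-1},{"dx":0,"dy":0,"dz":0.004,"ax":0,"ay":0,"az":0,"fingers":-1},{"dx":0,"dy":0,"dz":0.004,"ax":0,"ay":0,"az":0,"fingers":-1}]'
```

```text
time: 14.3
tool_pos: [0.4935, 0.2152, 0.0399]
tcp_rot: [0.544, -3.093, 0.003]
wrist_force: [-1.9, -0.8, 5.4]
width: 0.252
```

```bash
python3 -m inch '[{"dx":0,"dy":0,"dz":0,"ax":0,"ay":0,"az":0,"fingers":-0.1},{"dx":0,"dy":0,"dz":0,"ax":0,"ay":0,"az":0,"fingers":-0.1},{"dx":0,"dy":0,"dz":0,"ax":0,"ay":0,"az":0,"fingers":-0.1},{"dx":0,"dy":0,"dz":-0.03,"ax":0,"ay":0,"az":0,"fingers":-0.1},{"dx":0,"dy":0,"dz":-0.08,"ax":0,"ay":0,"az":0,"fingers":-0.1},{"dx":0,"dy":0,"dz":-0.14,"ax":0,"ay":0,"az":10,"fingers":0.3},{"dx":0,"dy":0,"dz":-0.2,"ax":0,"ay":0,"az":20,"fingers":0.3},{"dx":0,"dy":0,"dz":-0.25,"ax":0,"ay":0,"az":29.2,"fingers":0.3},{"dx":0,"dy":0,"dz":-0.25,"ax":0,"ay":0,"az":29.2,"fingers":0.3}]'
cat > f.py <<'E'
from h import *
import sys
state(); p,d,K,V=snap('wrist'); W=cloud(d,K,V)
U=(W[...,:2]-O)@np.stack([EX,EY],1)
m=(np.abs(U[...,0])<.025)&(np.abs(U[...,1])<.025)&(W[...,2]>.06)&(W[...,2]<.09); w=W[m]; print('die top',m.sum(),np.round(np.percentile(w[:,2],[5,50,95]),4),cv2.minAreaRect((U[m]*1000).astype(np.float32)))
m=(U[...,0]>.05)&(U[...,0]<.2)&(np.abs(U[...,1])<.02)&(W[...,2]>.085)&(W[...,2]<.17)
for lo in np.arange(.06,.2,.01):
    k=m&(U[...,0]>=lo)&(U[...,0]<lo+.01)
    if k.any(): print(round(lo,2),k.sum(),np.round([U[k][:,1].min(),U[k][:,1].max(),np.median(W[k][:,2]),W[k][:,2].max()],4))
cv2.imwrite('pics/'+sys.argv[1],cv2.convertScaleAbs(p,alpha=1.8))
goto(jw(.139,0,.112),80.75)
E
python3 f.py f1.png
```

```text
time: 15.42
tool_pos: [0.4965, 0.2168, 0.296]
tcp_rot: [0.254, 3.122, 0.005]
wrist_force: [-0.2, -0.0, -1.5]
width: 0.648
t 15.43 tcp [0.4965 0.2168 0.296 ] yaw_y 80.7 tilt [ 0.01   0.002 -1.   ] F [-0.2 -0.  -1.5] T [-0.06 -0.01 -0.01] w 0.648 q [ 0.37 -0.03  1.81 -0.    1.35 -1.04]
die top 431 [0.0648 0.0694 0.0708] ((0.08564329147338867, -0.6083106994628906), (22.238285064697266, 21.91202735900879), 28.727088928222656)
0.07 11 [-0.0059  0.0053  0.0857  0.0873]
0.08 152 [-0.007   0.0064  0.0904  0.0964]
0.09 161 [-0.0069  0.0063  0.1003  0.1062]
0.1 171 [-0.0068  0.0061  0.1103  0.1167]
0.11 166 [-0.0067  0.0061  0.1202  0.1271]
0.12 204 [-0.0135  0.0069  0.1306  0.1392]
0.13 347 [-0.0146  0.0149  0.1418  0.1442]
0.14 6 [-0.0146  0.0099  0.1407  0.1411]
mm [-135.6   -1.7  181.3] deg [0.1 0.3 0. ] q6 -1.04
```

View pics/f1.png

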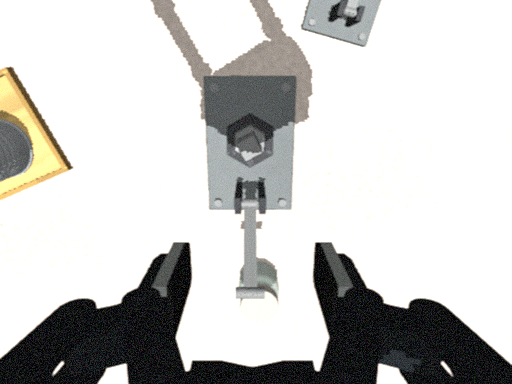

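The die sits in the collar at (250,138) with its top at 0.0695 m, so it's home (0.070 expected). The pin is at (250,293), u≈0.1355, z≈0.138. I'll pinch it again.

```bash
python3 -m inch '[{"dx":-0.06,"dy":-0.0017,"dz":0,"ax":0,"ay":0.3,"az":0,"fingers":0.3},{"dx":-0.115,"dy":-0.0017,"dz":0.03,"ax":0,"ay":0.3,"az":0,"fingers":0.3},{"dx":-0.132,"dy":-0.0017,"dz":0.08,"ax":0,"ay":0.3,"az":0,"fingers":0.3},{"dx":-0.132,"dy":-0.0017,"dz":0.13,"ax":0,"ay":0.3,"az":0,"fingers":0.3},{"dx":-0.132,"dy":-0.0017,"dz":0.16,"ax":0,"ay":0.3,"az":0,"fingers":0.3},{"dx":-0.132,"dy":-0.0017,"dz":0.18,"ax":0,"ay":0.3,"az":0,"fingers":0.3},{"dx":-0.132,"dy":-0.0017,"dz":0.18,"ax":0,"ay":0.3,"az":0,"fingers":0.3},{"dx":-0.132,"dy":-0.0017,"dz":0.18,"ax":0,"ay":0.3,"az":0,"fingers":-1},{"dx":-0.132,"dy":-0.0017,"dz":0.18,"ax":0,"ay":0.3,"az":0,"fingers":-1},{"dx":-0.132,"dy":-0.0017,"dz":0.18,"ax":0,"ay":0.3,"az":0,"fingers":-1},{"dx":-0.132,"dy":-0.0017,"dz":0.18,"ax":0,"ay":0.3,"az":0,"fingers":-1},{"dx":-0.132,"dy":-0.0017,"dz":0.18,"ax":0,"ay":0.3,"az":0,"fingers":-1}]' 30
python3 -c "
from h import *
s=state(); th0=2.352
for t in np.linspace(th0,.15,19)[1:]: print(round(100*(np.cos(t)-np.cos(th0)),1), round(-100*(np.sin(t)-np.sin(th0)),1))
t=.12;print(round(100*(np.cos(t)-np.cos(th0)),1), round(-100*(np.sin(t)-np.sin(th0)),1))
"
```

```text
time: 16.98
tool_pos: [0.6276, 0.1937, 0.1149]
tcp_rot: [0.252, 3.128, 0.003]
wrist_force: [3.4, 0.1, 4.5]
width: 0.342
t 16.98 tcp [0.6276 0.1937 0.1149] yaw_y 80.8 tilt [ 0.004  0.002 -1.   ] F [3.4 0.1 4.5] T [-0.04 -0.51  0.04] w 0.342 q [ 0.26  0.32  1.76  0.    1.06 -1.15]
9.2 -8.1
19.3 -14.9
30.2 -20.5
41.6 -24.8
53.5 -27.6
65.7 -28.9
77.9 -28.7
90.0 -27.1
101.9 -23.9
113.2 -19.4
123.9 -13.5
133.8 -6.3
142.8 2.0
150.7 11.3
157.3 21.6
162.7 32.6
166.7 44.1
169.3 56.1
169.7 59.0
```

```bash
python3 -m inch '[{"dx":0.0092,"dy":0,"dz":-0.0081,"ax":0,"ay":0,"az":0,"fingers":-1},{"dx":0.0193,"dy":0,"dz":-0.0149,"ax":0,"ay":0,"az":0,"fingers":-1},{"dx":0.0302,"dy":0,"dz":-0.0205,"ax":0,"ay":0,"az":0,"fingers":-1},{"dx":0.0416,"dy":0,"dz":-0.0248,"ax":0,"ay":0,"az":0,"fingers":-1},{"dx":0.0535,"dy":0,"dz":-0.0276,"ax":0,"ay":0,"az":0,"fingers":-1},{"dx":0.0657,"dy":0,"dz":-0.0289,"ax":0,"ay":0,"az":0,"fingers":-1},{"dx":0.0779,"dy":0,"dz":-0.0287,"ax":0,"ay":0,"az":0,"fingers":-1},{"dx":0.09,"dy":0,"dz":-0.0271,"ax":0,"ay":0,"az":0,"fingers":-1},{"dx":0.1019,"dy":0,"dz":-0.0239,"ax":0,"ay":0,"az":0,"fingers":-1},{"dx":0.1132,"dy":0,"dz":-0.0194,"ax":0,"ay":0,"az":0,"fingers":-1},{"dx":0.1239,"dy":0,"dz":-0.0135,"ax":0,"ay":0,"az":0,"fingers":-1},{"dx":0.1338,"dy":0,"dz":-0.0063,"ax":0,"ay":0,"az":0,"fingers":-1},{"dx":0.1428,"dy":0,"dz":0.002,"ax":0,"ay":0,"az":0,"fingers":-1},{"dx":0.1507,"dy":0,"dz":0.0113,"ax":0,"ay":0,"az":0,"fingers":-1},{"dx":0.1573,"dy":0,"dz":0.0216,"ax":0,"ay":0,"az":0,"fingers":-1},{"dx":0.1627,"dy":0,"dz":0.0326,"ax":0,"ay":0,"az":0,"fingers":-1},{"dx":0.1667,"dy":0,"dz":0.0441,"ax":0,"ay":0,"az":0,"fingers":-1},{"dx":0.1693,"dy":0,"dz":0.0561,"ax":0,"ay":0,"az":0,"fingers":-1},{"dx":0.1693,"dy":0,"dz":0.0561,"ax":0,"ay":0,"az":0,"fingers":-1}]'
```

```text
time: 19.35
tool_pos: [0.4595, 0.2209, 0.0567]
tcp_rot: [0.253, 3.13, 0.003]
wrist_force: [-2.9, 3.4, 2.2]
width: 0.34
```

```bash
python3 -m inch '[{"dx":0.0002,"dy":0,"dz":0.0015,"ax":0,"ay":0,"az":0,"fingers":-1},{"dx":0.0002,"dy":0,"dz":0.0015,"ax":0,"ay":0,"az":0,"fingers":-1}]'; python3 -m inch '[{"dx":0.0002,"dy":0,"dz":0.0015,"ax":0,"ay":0,"az":0,"fingers":-1},{"dx":0.0002,"dy":0,"dz":0.0015,"ax":0,"ay":0,"az":0,"fingers":-1}]'
```

```text
time: 19.6
tool_pos: [0.4592, 0.2209, 0.0551]
tcp_rot: [0.253, 3.131, 0.002]
wrist_force: [-2.2, 3.4, 1.7]
width: 0.345
time: 19.85
tool_pos: [0.459, 0.221, 0.0536]
tcp_rot: [0.253, 3.131, 0.003]
wrist_force: [-3.8, 3.1, 0.8]
width: 0.34
```

```bash
for i in 1 2 3; do python3 -m inch '[{"dx":0.0001,"dy":0,"dz":0.0015,"ax":0,"ay":0,"az":0,"fingers":-1},{"dx":0.0001,"dy":0,"dz":0.0015,"ax":0,"ay":0,"az":0,"fingers":-1}]' | grep -E "pos|force"; done
```

```text
tool_pos: [0.4589, 0.221, 0.052]
wrist_force: [-2.4, 3.9, 1.4]
tool_pos: [0.4588, 0.221, 0.0504]
wrist_force: [-2.6, 4.4, 1.8]
tool_pos: [0.4588, 0.221, 0.0494]
wrist_force: [-4.5, 2.5, 6.0]
```

```bash
python3 -m inch '[{"dx":0,"dy":0,"dz":0,"ax":0,"ay":0,"az":0,"fingers":0.1},{"dx":0,"dy":0,"dz":0,"ax":0,"ay":0,"az":0,"fingers":0.1},{"dx":0,"dy":0,"dz":0,"ax":0,"ay":0,"az":0,"fingers":0.1},{"dx":0,"dy":0,"dz":-0.05,"ax":0,"ay":0,"az":0,"fingers":0.1},{"dx":0,"dy":0,"dz":-0.11,"ax":0,"ay":0,"az":0,"fingers":0.1},{"dx":0,"dy":0,"dz":-0.17,"ax":0,"ay":0,"az":0,"fingers":0.1},{"dx":0,"dy":0,"dz":-0.23,"ax":0,"ay":0,"az":0,"fingers":0.1},{"dx":0,"dy":0,"dz":-0.23,"ax":0,"ay":0,"az":0,"fingers":0.1}]'
cat > g.py <<'E'
from h import *
import sys
state(); p,d,K,V=snap('wrist'); W=cloud(d,K,V)
U=(W[...,:2]-O)@np.stack([EX,EY],1)
m=(np.abs(U[...,1])<.02)&(U[...,0]>-.06)&(U[...,0]<.08)&(W[...,2]>.05)&(W[...,2]<.12)
for lo in np.arange(-.06,.08,.01):
    k=m&(U[...,0]>=lo)&(U[...,0]<lo+.01)
    c=k&(np.abs(U[...,1])<.005)
    if c.any(): print(round(lo,2),k.sum(),np.round([U[k][:,1].min(),U[k][:,1].max(),np.median(W[c][:,2]),W[c][:,2].max()],4))
k=m&(np.abs(U[...,1])>.0085)&(U[...,0]>-.02)&(U[...,0]<.02); print('die sides',k.sum(),np.round(np.percentile(W[k][:,2],[5,50,95]),4) if k.any() else '')
c=proj(jw(0,0,.06),K,V).astype(int); x,y=max(c[0]-90,0),max(c[1]-70,0)
cv2.imwrite('pics/'+sys.argv[1],cv2.resize(cv2.convertScaleAbs(p[y:y+140,x:x+180],alpha=2.2),None,fx=4,fy=4,interpolation=cv2.INTER_CUBIC))
E
python3 g.py g1.png
```

```text
time: 21.6
tool_pos: [0.4621, 0.2219, 0.2864]
tcp_rot: [0.253, 3.119, 0.011]
wrist_force: [0.8, 0.5, 0.3]
width: 0.551
t 21.6 tcp [0.4621 0.2219 0.2864] yaw_y 80.7 tilt [ 0.013  0.006 -1.   ] F [0.8 0.5 0.3] T [ 0.02  0.   -0.01] w 0.551 q [ 0.4  -0.09  1.88  0.    1.33 -1.01]
-0.05 26 [-0.013   0.0138  0.0795  0.08  ]
-0.04 300 [-0.0151  0.0148  0.0829  0.086 ]
-0.03 137 [-0.0141  0.0138  0.08    0.0817]
-0.02 123 [-0.0071  0.0067  0.0788  0.0811]
-0.01 208 [-0.0151  0.0116  0.0776  0.0793]
0.0 177 [-0.0128  0.0136  0.0766  0.0782]
0.01 104 [-0.0063  0.0068  0.0754  0.078 ]
0.02 105 [-0.0064  0.0069  0.0743  0.0759]
0.03 103 [-0.0065  0.0069  0.0731  0.0751]
0.04 94 [-0.0066  0.0058  0.0719  0.0737]
0.05 283 [-0.018   0.0178  0.0708  0.0728]
0.06 239 [-0.0181  0.0172  0.0721  0.0743]
die sides 115 [0.0531 0.0687 0.0707]
```

View pics/g1.png

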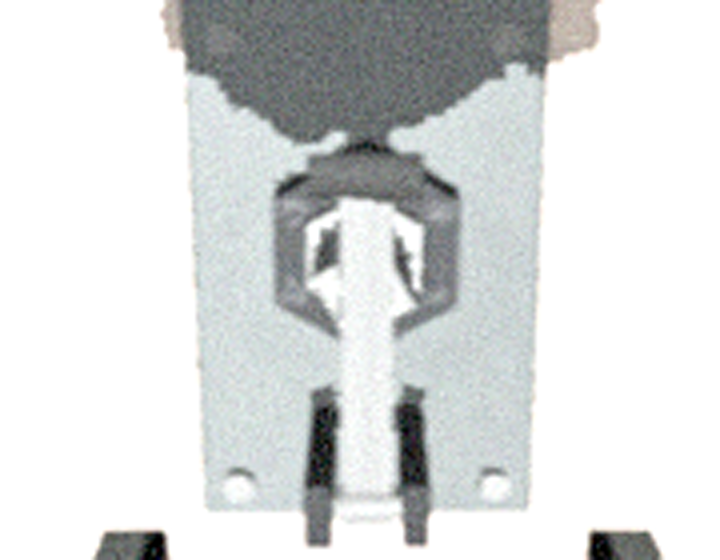

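The clip lies across the die in the collar, with the bar rising from the hinge at (365,500) over the hole at (365,270) to the pin at (365,170). Its slope is 0.115–0.12 and the die top is at about 0.07, so it's resting on a home die. I'll check the bystanders, then hand in.

```bash
python3 -c "
from h import *
p,d,K,V=snap('top'); W=cloud(d,K,V)
for t in ['spare','can_a','jar']:
    for m in bot.masks_of('top',t)[:2]:
        w=W[m['region']]; w=w[~np.isnan(w[:,0])]; print(t,round(m['p'],2),np.round(np.median(w,0),3))
state(); print(bot.finish_job())"
```

```text
spare 0.44 [ 0.475 -0.183  0.035]
can_a 0.9 [ 0.453 -0.094  0.114]
can_a 0.68 [ 0.518 -0.358  0.113]
jar 0.66 [0.69  0.19  0.069]
t 21.85 tcp [0.4575 0.2201 0.2771] yaw_y 80.7 tilt [-0.003 -0.    -1.   ] F [-0.2 -0.2 -1.2] T [ 0.    0.02 -0.02] w 0.548 q [ 0.4  -0.08  1.89  0.    1.33 -1.01]
the job is handed in; nothing more can be done
None
```

The stand is ready and the job is handed in, at 21.9 s of the 72 s allowed. I swung the clip back to about 2.35 rad and fitted the hexagonal-footed die, which dropped in without needing to be turned. I then lowered the clip onto it and withdrew the gripper.

- **Die:** its top is at about 0.0695 m, against the 0.070 m expected when fully home. It stopped against a light press of about 7 N.
- **Clip:** its slope is about 0.115–0.12 rad, against the 0.12 expected on a home die.
- **Bystanders:** the square-footed die, both cans and the jar are where they started, to within 3 mm in the top camera.
- **Disagreement:** while lowering the clip I felt contact about 7 mm lower than the pinch geometry predicted. The pads had probably slid down the pin. The camera afterwards showed the clip at the right angle.
- **Refused move:** my first move command was rejected for missing keys, so nothing moved.

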